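# Lock the bayonet cap of a die holder

## Task

On the die-store bench stand two die holders with T-bar caps in them; in one of them the cap has only been set in and stands proud on its spring, with its bar in line with the long base flange. Lock that cap: push it straight down against the spring, turn it a quarter turn clockwise (seen from above), then let go so that it springs up and seats in its holder with the bar across the flange. Leave the cap that is already locked as it is.

Things in the scene. Friction and masses are not known exactly. Their poses are not given: they have to be found in the camera images.
- cap: Sizes in mm. Plain steel bayonet cap to lock. Origin: centre of its underside, inside the holder; z up. Stem: diameter 40, length 80, flat top at z=80. On it a grip bar 60 long (x), 14 thick (y), z=80 to 114. Two lugs (10 wide, z=30 to 38) reach 30 out along +x and -x. 0.28-0.42 kg. Starts with lugs in the slots, origin 35 above the table, its x within 4 degrees of the holder's x.
- holder: Sizes in mm. Fixed dark steel holder under that cap, to the robot's left or right: square body 96 x 96, 76 high; base flange 170 long (x), 14 thick. Origin: centre of underside; z up, bore axis. Lug slots along +x, -x; hidden seats along +y, -y. 2 mm play round the stem. The cap turns clockwise only, to a stop about 15 degrees past the quarter turn; within 10 degrees of it will seat.
- holder_plunger (a joint): Spring plunger in the bore under the cap; metres pushed down, 0 at the start (8 N up), 0.020: 13 N. At 0.015 or more the lugs are below the rim and the cap can turn; the cap's hard stop is at 0.025, so 0.020 is a good push. Let go after the turn, the cap springs up until its lugs meet the seats: about 0.009, cap origin 26 mm above the table, 9 mm lower than at the start.
- locked_cap: Same kind of cap, already locked in the other, identical holder on the other side; leave it alone. Its bar lies across that holder's flange and its origin is 26 mm above the table (bar top 140 mm; the unlocked cap's is 149 mm); the two slots of its holder are empty. Origin: centre of its underside; x along the bar, z up.
Not all that is in view belongs to the job. What is shaped like the cap but red is not meant.

How it is judged:
By the outcome, as a careful person would: the job done as asked, in the order asked, and still so for the second after the job is handed in, with the robot touching nothing.
It also fails if it takes over 34 s, if anything falls off the work surface, if the arm or the gripper's body presses on something with over 40 N, if the wrist force passes 120 N, or if a joint passes its speed limit or range.

## Robot

A 6-joint arm with a two-finger parallel gripper is mounted at the origin on the work surface. World frame = base frame: x ahead of the robot, y to its left, z up, the work surface at z = 0. Lengths are in mm, angles in rad, forces in N, time in s.
With the tool pointing down it reaches from about 275 to 1000 mm from the base axis. Payload 8.4 kg.
Tool frame: the origin (TCP) lies on the centre line of the jaws, within the pads' length; the fingertips stand 17 mm ahead of it and the grasp point (between the pads) lies 2 mm behind it; z points along the fingers, y is the line along which they close (so a half turn about z gives the same grasp; the last joint's range is limited). The gripper opens to 85 mm and grips with 20 to 120 N. Pads are 22 mm wide; open, the fingers measure 114 mm over their backs; the gripper's body (76 mm by 85 mm) begins 54 mm behind the grasp point. The pads swing forward as they close: fully open they stand 13 mm farther back than shut.
Start: joints at [-1.268, 0.353, 1.633, -0, 1.155, -0.002], TCP at [187.563, -596.195, 248.281] pointing down, gripper open.
Joint ranges: [-2.63, 2.63], [-0.92, 2.1], [0.06, 2.66], [-1.3, 4.44], [0, 2.69], [-3.02, 3.02]. Speed limits (rad/s): [2.22, 2.22, 2.79, 3.14, 3.14, 3.14].

## Interface

Orientations are given as [roll, pitch, yaw] about the fixed x, y, z axes, in that order (R = Rz(yaw) Ry(pitch) Rx(roll)).
In Python, from rig import r, eyes gives the robot as it stands. The module is installed in compiled form; this text tells all that it offers.
- The arm moves only by the shell command python3 -m inch 'ROWS' [FORCE]. ROWS is JSON, a list of rows, each a list of 7 numbers: the shift along the tool's x, y, z in m, then the turn, a rotation vector about the tool's x, y, z in degrees, then the closure, from -1 (fully open) to 1 (shut). In form: [[x, y, z, rx, ry, rz, gripper], ...]. A call has 1 to 8 rows; each row shifts and turns the commanded pose from where the row before left it, along the tool's axes as they then stand; what a row does not reach is not made up. A row lasts 1/10 s, in which the tool goes at most 50 mm and 8.59 degrees, less where a joint would pass 70% of its speed; a pose out of reach is approached as far as the arm can. A call with a gripper value outside its range is refused whole. The fingers move at their own pace and stop on an object; FORCE is the grip in N (left out, the last holds). Time passes only in rows, so rows that do not move let the fingers close. It gives the time, the measured TCP pose, the force, the opening and the grip force at its end, in the units of the state.
- r.sense(): the state, without advancing time (a new reading comes with each control period).
- eyes.grab_frame(name): name is "scene" or "top" or "wrist"; returns a dict with "img" (400x640x3 uint8, blue, green, red), "fx", "fy", "cx", "cy" (pixels), "R" (3x3) and "t" (3): a world point X has camera coordinates R X + t; the wrist camera has in their place "hand_eye" (4x4, takes a point from camera to tool coordinates, whose origin is the TCP and whose axes are the flange's). Camera axes: x right, y down, z forward; pixel columns grow to the right and rows downward; lengths in mm; the calibration is good to about 2 mm. The wrist camera is an equidistant fisheye: a pixel r from the principal point sees the ray r / f radians off the axis. A picture is of the moment at which its call begins: read the wrist's pose just before it. There is no depth.
- r.sign_off(): hands the job in; it is judged then, once.
The state is a dict: "clock": time; "qpos": joint angles; "qvel": joint speeds; "joint_efforts": joint torques, N m; "eef_pos": TCP position; "tcp_rot": TCP orientation; "contact_force": force on the tool from outside, world axes, zero at the start; "wrist_torque": the same for the moment, N m; "opening": opening from 0.0 (shut) to 1.0 (fully open); "grasp_force": force on a finger pad.
Only numpy, scipy, OpenCV 4.12 (cv2) and the standard library are available. Lean on these libraries where they do the work, as an engineer would, in place of code of your own. Each camera call takes 0.05 s, during which the arm holds its last target. There are 200 camera calls.

## Working session

There is one attempt and no reset: what is moved stays moved. The work goes in short steps, Python scripts to look and compute and a shell command to move; the robot and the scene stay as the last step left them, time stands still between calls to the robot, and variables do not carry over. Pictures are saved under pics/ and viewed, at most 10 in all, crops included, and the job is handed in when it is done.

```bash
mkdir -p pics; python3 - <<'E'
from rig import r,eyes
import cv2,numpy as np,pickle
print(r.sense())
for n in("scene","top"):
    f=eyes.grab_frame(n); cv2.imwrite(f"pics/{n}0.png",f["img"]); pickle.dump(f,open(f"{n}.pkl","wb"))
    print(n,{k:np.round(v,4).tolist() if not np.isscalar(v) else v for k,v in f.items() if k!="img"})
E
```

```text
{'clock': 0.0, 'qpos': array([-1.26841330e+00,  3.53630374e-01,  1.63417065e+00, -2.17214138e-05,
        1.15519768e+00, -2.37204472e-03]), 'qvel': array([-1.30788274e-04, -7.76776271e-05, -1.75383581e-03,  2.43763720e-03,
       -1.28017578e-03, -5.54934651e-04]), 'joint_efforts': array([ 8.09372832e-04, -6.05253124e+01, -3.42061615e+01,  2.38331177e-04,
        9.62779013e-03, -1.52990862e-05]), 'eef_pos': array([ 187.40710212, -595.74625939,  247.557145  ]), 'tcp_rot': array([-3.14018656e+00,  1.65247520e-05,  3.04763869e-01]), 'contact_force': array([ 0.02458258, -0.15224304,  0.73337867]), 'wrist_torque': array([ 0.00405137, -0.02277203, -0.00256128]), 'grasp_force': 0.0, 'opening': 1.003172374177341}
scene {'fx': 376.94139124881485, 'fy': 376.94139124881485, 'cx': 314.3182404648968, 'cy': 201.5892032336572, 'R': [[0.206, 0.9785, 0.0074], [0.7489, -0.1528, -0.6448], [-0.6298, 0.1383, -0.7643]], 't': [-124.6582, -358.1135, 1023.8973]}
top {'fx': 362.89075664064404, 'fy': 362.89075664064404, 'cx': 325.9560322754954, 'cy': 199.59831095004571, 'R': [[-0.0041, -0.9991, 0.0416], [-0.9901, -0.0018, -0.1406], [0.1406, -0.0418, -0.9892]], 't': [-12.726, 524.0852, 650.4484]}
```

View pics/scene0.png

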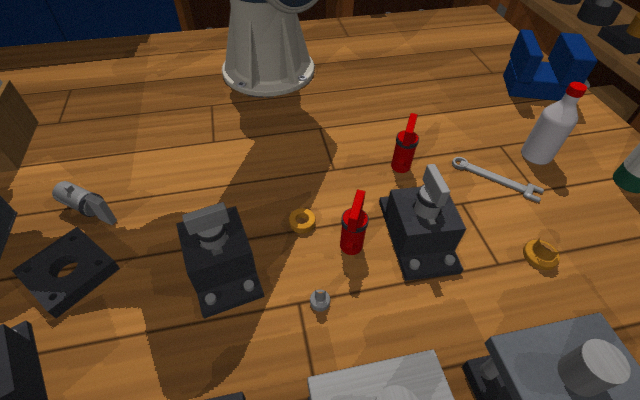

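View pics/top0.png

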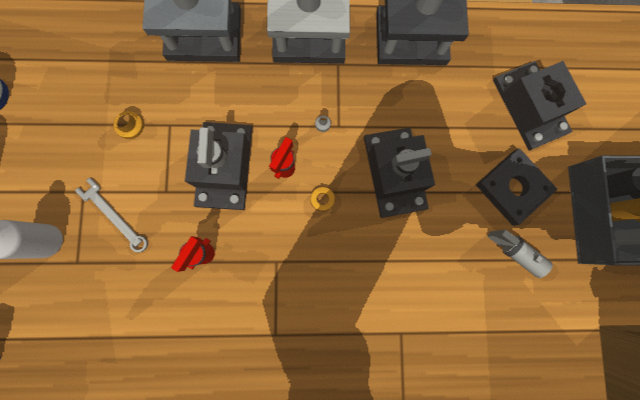

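The scene view shows an unlocked cap at about (432,195), its bar along the flange, and a locked one at (208,225). In the top view the unlocked cap's bar is at (205,147) and the locked one is at (405,162). The target is the holder on the robot's left. Next I'll enlarge both views.

```bash
python3 - <<'E'
import cv2,numpy as np,pickle
a=pickle.load(open("top.pkl","rb"))["img"][115:215,180:260]; b=pickle.load(open("scene.pkl","rb"))["img"][160:285,375:475]
A=cv2.resize(a,None,fx=5,fy=5,interpolation=cv2.INTER_CUBIC); B=cv2.resize(b,None,fx=4,fy=4,interpolation=cv2.INTER_CUBIC)
o=np.clip(np.hstack([A,B]).astype(float)*1.6,0,255); print(o.shape); cv2.imwrite("pics/crop1.png",o)
E
```

```text
(500, 800, 3)[ WARN:0@0.077] global loadsave.cpp:1063 imwrite_ Unsupported depth image for selected encoder is fallbacked to CV_8U.
```

View pics/crop1.png

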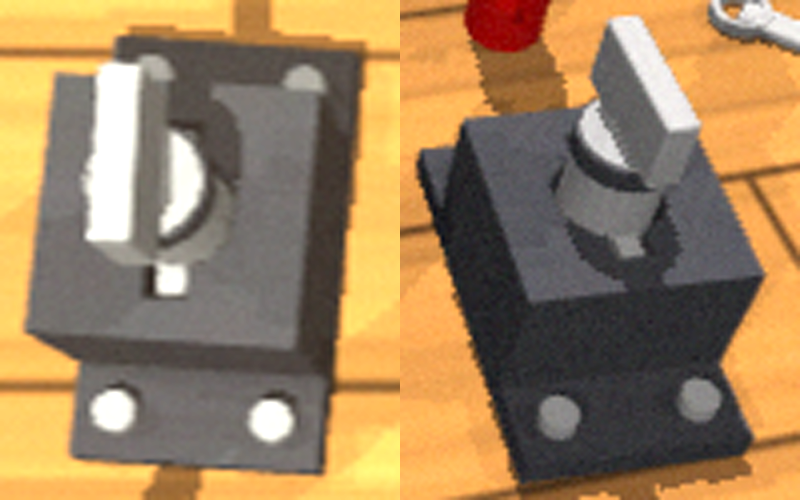

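The crops show the bar's top face. Its corners are at about (98,63), (137,65), (130,243) and (88,240) on the left, and (697,125), (664,133), (610,22) and (637,15) on the right. I'll triangulate these along with the body's corners.

```bash
cat > h.py <<'E'
import numpy as np,pickle
from scipy.optimize import least_squares
F={n:pickle.load(open(n+".pkl","rb")) for n in("top","scene")}
def px(n,p):
    p=np.array(p,float)
    return ((p+.5)/5-.5+[180,115]) if n=="top" else ((p-[400,0]+.5)/4-.5+[375,160])
def proj(n,X):
    f=F[n];c=np.asarray(f["R"])@np.asarray(X,float).T+np.asarray(f["t"]).reshape(3,1)
    return np.c_[f["fx"]*c[0]/c[2]+f["cx"],f["fy"]*c[1]/c[2]+f["cy"]]
def tri(a,b):
    s=least_squares(lambda X:np.r_[proj("top",[X])[0]-px("top",a),proj("scene",[X])[0]-px("scene",b)],[500,200,100])
    return s.x,np.abs(s.fun).max()
E
python3 - <<'E'
from h import *
bar=[((98,63),(697,125)),((137,65),(664,133)),((130,243),(610,22)),((88,240),(637,15))]
body=[((55,75),(762,272)),((322,92),(527,302)),((296,347),(467,120))]
fl=[((322,472),None)]
for n,L in(("bar",bar),("body",body)):
    for a,b in L: x,e=tri(a,b); print(n,x.round(1),round(e,2))
# model fit: rect with free x,y,z,yaw
def fit(loc,obs,x0):
    def g(p):
        c,s=np.cos(p[3]),np.sin(p[3]);X=np.array([[p[0]+c*u-s*v,p[1]+s*u+c*v,p[2]] for u,v in loc])
        return np.r_[(proj("top",X)-[px("top",o[0]) for o in obs]).ravel(),(proj("scene",X)-[px("scene",o[1]) for o in obs]).ravel()]
    s=least_squares(g,x0,loss="soft_l1"); print(s.x.round(1)[:3],np.degrees(s.x[3]).round(1),np.abs(s.fun).max().round(2))
fit([(30,7),(30,-7),(-30,-7),(-30,7)],bar,[500,200,149,0])
fit([(48,48),(48,-48),(-48,-48)],body,[500,200,76,0])
E
```

```text
bar [625.  193.8 148.8] 0.59
bar [624.9 181.7 147.2] 0.71
bar [567.  183.6 146.5] 0.52
bar [567.1 195.2 148.3] 0.12
body [645.8 232.6  76.4] 0.06
body [640.6 137.   76. ] 0.05
body [546.6 144.6  76.6] 0.66
[595.9 188.5 147.6] -1.4 1.47
[595.8 188.2  76. ] -3.6 1.74
```

The cap axis is at about (596,188) with its bar top at about 148 mm, which matches 149 for the unlocked cap. The holder's yaw is about -3°. I'll move over it at the present height, then turn to yaw 178° so that the quarter turn stays inside joint 6's range.

```bash
python3 -m inch '[[0.012,-0.012,0,0,0,0,-1],[0.026,-0.026,0,0,0,0,-1],[0.026,-0.026,0,0,0,0,-1],[0.026,-0.026,0,0,0,0,-1],[0.026,-0.026,0,0,0,0,-1],[0.026,-0.026,0,0,0,0,-1],[0.026,-0.026,0,0,0,0,-1],[0.026,-0.026,0,0,0,0,-1]]' 100
python3 -m inch '[[0.026,-0.026,0,0,0,0,-1],[0.026,-0.026,0,0,0,0,-1],[0.026,-0.026,0,0,0,0,-1],[0.026,-0.026,0,0,0,0,-1],[0.026,-0.026,0,0,0,0,-1],[0.026,-0.026,0,0,0,0,-1],[0.026,-0.026,0,0,0,0,-1],[0.026,-0.026,0,0,0,0,-1]]' 100
python3 -m inch '[[0.026,-0.026,0,0,0,0,-1],[0.026,-0.026,0,0,0,0,-1],[0.026,-0.026,0,0,0,0,-1],[0.026,-0.026,0,0,0,0,-1],[0.026,-0.026,0,0,0,0,-1],[0.026,-0.026,0,0,0,0,-1],[0.026,-0.026,0,0,0,0,-1],[0.012,-0.012,0,0,0,0,-1]]' 100
```

```text
clock: 0.9
eef_pos: [314.7, -350.5, 248.1]
tcp_rot: [-3.141, -0.0, 0.305]
contact_force: [0.4, -0.3, -0.1]
opening: 1.0
grasp_force: 0.0
clock: 1.7
eef_pos: [450.2, -89.9, 248.2]
tcp_rot: [-3.141, 0.0, 0.305]
contact_force: [0.5, -0.5, -0.3]
opening: 1.0
grasp_force: 0.0
clock: 2.5
eef_pos: [577.4, 154.1, 248.0]
tcp_rot: [-3.141, -0.0, 0.307]
contact_force: [0.0, -0.4, -0.0]
opening: 0.996
grasp_force: 0.0
```

```bash
python3 -m inch '[[0.012,-0.012,0,0,0,-8,-1],[0.01,-0.011,0,0,0,-8,-1],[0,0,0,0,0,-8,-1],[0,0,0,0,0,-8,-1],[0,0,0,0,0,-8,-1],[0,0,0,0,0,-8,-1],[0,0,0,0,0,-8,-1],[0,0,0,0,0,-8,-1]]'
python3 -m inch '[[0,0,0,0,0,-8,-1],[0,0,0,0,0,-8,-1],[0,0,0,0,0,-8,-1],[0,0,0,0,0,-8,-1],[0,0,0,0,0,-8,-1],[0,0,0,0,0,-8,-1],[0,0,0,0,0,-8,-1],[0,0,0,0,0,-8,-1]]'
python3 -m inch '[[0,0,0,0,0,-8,-1],[0,0,0,0,0,-8,-1],[0,0,0,0,0,-8,-1],[0,0,0,0,0,-8,-1],[0,0,0,0,0,0,-1],[0,0,0,0,0,0,-1]]'
python3 - <<'E'
from rig import r,eyes
import cv2,pickle,numpy as np
s=r.sense();f=eyes.grab_frame("wrist");pickle.dump((s,f),open("w1.pkl","wb"));cv2.imwrite("pics/w1.png",f["img"])
print(s["qpos"].round(3),s["eef_pos"].round(1),s["tcp_rot"].round(4),f["hand_eye"],f["fx"],f["cx"],f["cy"])
E
```

```text
clock: 3.3
eef_pos: [588.4, 180.1, 248.1]
tcp_rot: [-3.141, 0.001, 1.427]
contact_force: [0.2, -0.6, 0.3]
opening: 1.001
grasp_force: 0.0
clock: 4.1
eef_pos: [588.4, 180.1, 248.1]
tcp_rot: [-3.141, -0.001, 2.544]
contact_force: [0.4, -0.6, -0.2]
opening: 1.005
grasp_force: 0.0
clock: 4.7
eef_pos: [588.8, 180.2, 248.2]
tcp_rot: [-3.141, -0.0, 3.093]
contact_force: [-0.3, 0.4, -0.6]
opening: 0.996
grasp_force: 0.0
[ 0.295  0.339  1.654 -0.     1.149 -1.228] [588.8 180.2 248.2] [-3.1414e+00 -5.0000e-04  3.0932e+00] [[ 1.55520364e-04 -9.58809906e-01 -2.84048483e-01  7.24222165e+01]
 [ 9.99999979e-01  1.88044707e-04 -8.72342908e-05  1.12834847e+00]
 [ 1.37054916e-04 -2.84048463e-01  9.58809914e-01 -1.25521752e+02]
 [ 0.00000000e+00  0.00000000e+00  0.00000000e+00  1.00000000e+00]] 309.70691628693146 318.24591441411303 199.91382961280104
```

View pics/w1.png

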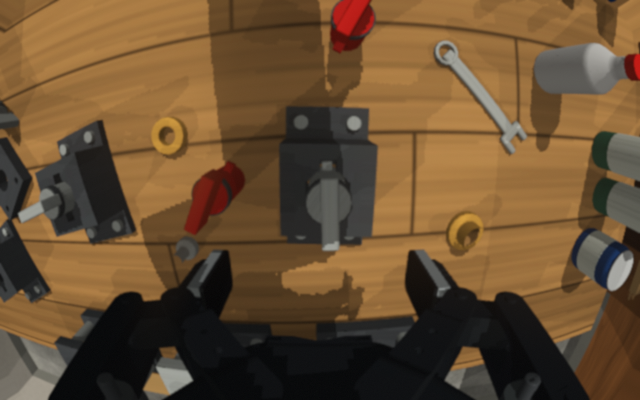

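The wrist view shows the bar from about (329,162) to (331,250) in the middle of the picture, over its holder. The fingers are clear of it. I'll project my estimate into this picture to check it.

```bash
cat >> h.py <<'E'
from scipy.spatial.transform import Rotation as Ro
def wproj(s,f,X):
    T=np.eye(4);T[:3,:3]=Ro.from_euler("xyz",s["tcp_rot"]).as_matrix();T[:3,3]=s["eef_pos"]
    C=np.linalg.inv(T@np.asarray(f["hand_eye"]));c=np.asarray(X,float)@C[:3,:3].T+C[:3,3]
    rr=np.hypot(c[:,0],c[:,1]);th=np.arctan2(rr,c[:,2])
    return c[:,:2]/rr[:,None]*th[:,None]*f["fx"]+[f["cx"],f["cy"]]
def rect(p,z,loc):
    c,s=np.cos(p[2]),np.sin(p[2]);return np.array([[p[0]+c*u-s*v,p[1]+s*u+c*v,z] for u,v in loc])
BAR=[(30,7),(30,-7),(-30,-7),(-30,7)];BODY=[(48,48),(48,-48),(-48,-48),(-48,48)]
E
python3 - <<'E'
from h import *
import cv2
s,f=pickle.load(open("w1.pkl","rb"))
k=5;x0,y0=255,145
I=cv2.resize(f["img"][y0:y0+115,x0:x0+140],None,fx=k,fy=k,interpolation=cv2.INTER_CUBIC);I=np.clip(I*1.5,0,255).astype(np.uint8)
for R,z,L in(((596,188.4,-.03),148.5,BAR),((596,188.4,-.06),76,BODY)):
    P=wproj(s,f,rect(R,z,L));print(P.round(1).tolist())
    cv2.polylines(I,[np.int32((P-[x0,y0]+.5)*k)],True,(0,255,0),1)
cv2.imwrite("pics/w1c.png",I)
E
```

```text
[[336.8, 250.4], [319.4, 250.7], [318.1, 177.5], [336.9, 177.2]]
[[370.3, 236.0], [279.0, 235.1], [276.9, 142.9], [375.8, 144.3]]
```

View pics/w1c.png

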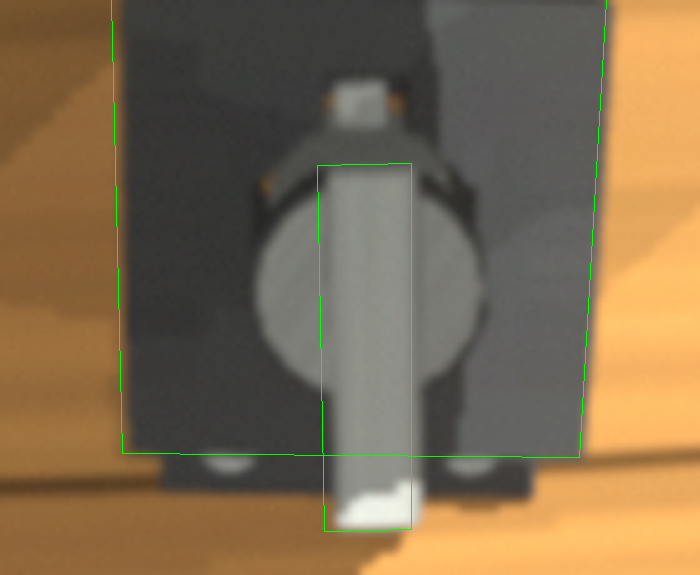

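The bar sits about 1.5 mm further in +y than my projection, and its yaw is about -1.3°. I'll use (596, 189.8) and descend to a TCP height of about 137, so the shut tips end at 120 and clear the stem top at 115.

```bash
python3 -m inch '[[-0.0067,0.0099,0,0,0,-1.5,-1],[0,0,0.018,0,0,0,-1],[0,0,0.018,0,0,0,-1],[0,0,0.018,0,0,0,-1],[0,0,0.018,0,0,0,-1],[0,0,0.018,0,0,0,-1],[0,0,0.014,0,0,0,-1],[0,0,0.007,0,0,0,-1]]'
python3 -m inch '[[0,0,0,0,0,0,0.3],[0,0,0,0,0,0,0.6],[0,0,0,0,0,0,1],[0,0,0,0,0,0,1],[0,0,0,0,0,0,1],[0,0,0,0,0,0,1],[0,0,0,0,0,0,1],[0,0,0,0,0,0,1]]' 90
```

```text
clock: 5.55
eef_pos: [596.2, 190.3, 135.8]
tcp_rot: [-3.141, -0.002, 3.123]
contact_force: [0.5, 0.0, 0.1]
opening: 1.0
grasp_force: 0.0
clock: 6.35
eef_pos: [596.8, 189.9, 137.7]
tcp_rot: [-3.141, 0.001, 3.124]
contact_force: [0.5, -1.9, 4.4]
opening: 0.148
grasp_force: 89.7
```

The bar is gripped with an opening of about 13 mm. Now I'll push down 20 mm.

```bash
python3 -m inch '[[0,0,0.004,0,0,0,1],[0,0,0.004,0,0,0,1],[0,0,0.004,0,0,0,1],[0,0,0.004,0,0,0,1],[0,0,0.004,0,0,0,1],[0,0,0,0,0,0,1],[0,0,0,0,0,0,1]]'
python3 -c "
from rig import r;s=r.sense();print(s['eef_pos'],s['contact_force'],s['wrist_torque'])"
```

```text
clock: 7.05
eef_pos: [596.9, 189.9, 117.9]
tcp_rot: [-3.141, 0.001, 3.124]
contact_force: [-1.2, -4.1, 9.6]
opening: 0.146
grasp_force: 90.4
[596.92759061 189.92049268 117.8661011 ] [-1.2293956  -4.14721447  9.58736294] [-0.75381019  0.21381556  0.0236481 ]
```

The force is 9.6 N, which is the 13 N spring less the cap's weight, so the push depth is about 20 mm. Now I'll turn clockwise (+z of the tool).

```bash
python3 -m inch '[[0,0,0,0,0,3,1],[0,0,0,0,0,5,1],[0,0,0,0,0,6,1],[0,0,0,0,0,6,1],[0,0,0,0,0,6,1],[0,0,0,0,0,6,1],[0,0,0,0,0,6,1],[0,0,0,0,0,6,1]]'
python3 -c "
from rig import r;s=r.sense();print(s['qpos'],s['contact_force'],s['wrist_torque'])"
```

```text
clock: 7.85
eef_pos: [597.6, 190.7, 118.4]
tcp_rot: [3.139, 0.001, 2.351]
contact_force: [-0.2, 0.0, 9.2]
opening: 0.148
grasp_force: 90.4
[ 3.06271788e-01  4.98207912e-01  1.73172304e+00  5.28059252e-04
  9.08866592e-01 -4.74477864e-01] [-2.47760565e-01  1.18884331e-04  9.16828841e+00] [-0.02235433 -0.15470282  0.0827555 ]
```

Turned 44° so far, freely and with low torque. Another 48° is left.

```bash
python3 -m inch '[[0,0,0,0,0,7,1],[0,0,0,0,0,7,1],[0,0,0,0,0,7,1],[0,0,0,0,0,7,1],[0,0,0,0,0,7,1],[0,0,0,0,0,7,1],[0,0,0,0,0,6,1],[0,0,0,0,0,0,1]]'
python3 - <<'E'
from rig import r,eyes
import cv2,pickle
s=r.sense();print(s['contact_force'],s['wrist_torque'])
f=eyes.grab_frame("wrist");pickle.dump((s,f),open("w2.pkl","wb"));cv2.imwrite("pics/w2.png",f["img"])
E
```

```text
clock: 8.65
eef_pos: [597.8, 190.7, 118.4]
tcp_rot: [3.139, -0.001, 1.514]
contact_force: [0.8, 0.6, 9.0]
opening: 0.15
grasp_force: 90.4
[0.7645322  0.58343403 9.02470158] [-0.22077377 -0.20044421 -0.12660736]
```

View pics/w2.png

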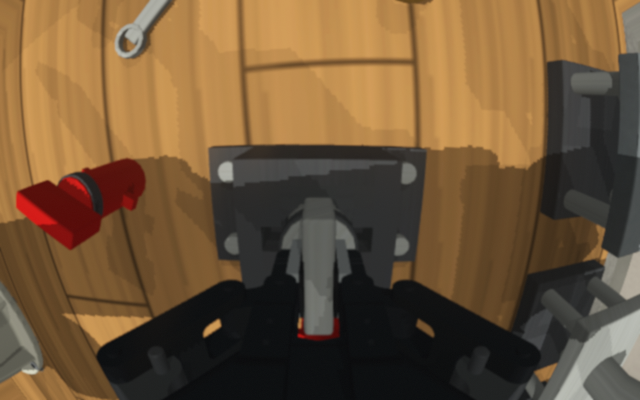

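The bar now lies across the flange, from about (318,200) to (318,335). The empty slots show at (270,238) and (365,238), and the turn was 92°. I'll ride up 8 mm with the cap so the fingertips stay off the stem, then let go.

```bash
python3 -m inch '[[0,0,-0.003,0,0,0,1],[0,0,-0.003,0,0,0,1],[0,0,-0.002,0,0,0,1],[0,0,0,0,0,0,1]]'
python3 -m inch '[[0,0,0,0,0,0,0.4],[0,0,-0.002,0,0,0,-0.2],[0,0,-0.002,0,0,0,-1],[0,0,0,0,0,0,-1],[0,0,0,0,0,0,-1],[0,0,0,0,0,0,-1]]'
```

```text
clock: 9.1
eef_pos: [597.8, 190.7, 126.5]
tcp_rot: [3.139, -0.001, 1.518]
contact_force: [0.7, -1.0, 6.9]
opening: 0.147
grasp_force: 90.1
clock: 9.7
eef_pos: [596.4, 190.1, 129.2]
tcp_rot: [-3.141, 0.0, 1.518]
contact_force: [0.3, -0.8, -0.9]
opening: 0.998
grasp_force: 0.0
```

```bash
python3 -m inch '[[0,0,-0.01,0,0,0,-1],[0,0,-0.02,0,0,0,-1],[0,0,-0.03,0,0,0,-1],[0,0,-0.03,0,0,0,-1],[0,0,-0.03,0,0,0,-1],[-0.03,0,-0.01,0,0,0,-1],[-0.04,0,0,0,0,0,-1],[-0.04,0,0,0,0,0,-1]]'
python3 -m inch '[[-0.04,0,0,0,0,0,-1],[-0.04,0,0,0,0,0,-1],[-0.02,0,0,0,0,0,-1],[0,0,0,0,0,0,-1],[0,0,0,0,0,0,-1]]'
python3 - <<'E'
from rig import r,eyes
import cv2,pickle,numpy as np
s=r.sense();f=eyes.grab_frame("wrist");pickle.dump((s,f),open("w3.pkl","wb"))
o=[]
for n in("top","scene"):
    g=eyes.grab_frame(n);pickle.dump(g,open(n+"2.pkl","wb"))
    o.append(cv2.resize(g["img"][115:215,180:260] if n=="top" else g["img"][160:285,375:475],(400,500),interpolation=cv2.INTER_CUBIC))
cv2.imwrite("pics/end.png",np.clip(np.hstack(o)*1.6,0,255).astype(np.uint8))
E
```

```text
clock: 10.5
eef_pos: [590.8, 79.5, 260.8]
tcp_rot: [3.14, -0.0, 1.519]
contact_force: [-0.5, 0.2, -0.4]
opening: 0.998
grasp_force: 0.0
clock: 11.0
eef_pos: [585.5, -19.7, 259.9]
tcp_rot: [3.141, -0.0, 1.517]
contact_force: [0.2, 0.4, 0.2]
opening: 0.997
grasp_force: 0.0
```

View pics/end.png

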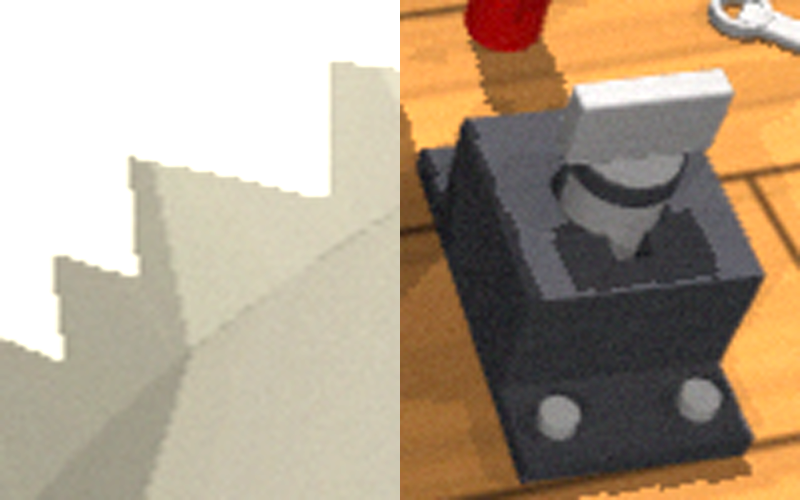

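The scene crop shows the bar across the flange, with its top face running from about (575,107) to (733,93). The top camera is blocked by the arm. I'll measure the height using the wrist picture as a second view.

```bash
python3 - <<'E'
from h import *
import cv2
s,f=pickle.load(open("w3.pkl","rb"))
obs=np.array([px("scene",p) for p in((575,107),(582,85),(722,70),(733,93))])
# corner order: bar +x end points to -y world after turning; near = +x world
loc=[(30,7),(30,-7),(-30,-7),(-30,7)]
def g(p): return (proj("scene",rect((p[0],p[1],p[3]),p[2],loc))-obs).ravel()
for z in(140,149,135):
    q=least_squares(lambda u:g([u[0],u[1],z,u[2]]),[596,189,-1.6]);print(z,q.x[:2].round(1),np.degrees(q.x[2]).round(1),np.abs(q.fun).max().round(2))
    print(z,wproj(s,f,rect((596,189.5,-1.63),z,loc)).round(0).tolist())
P=wproj(s,f,rect((596,189.5,-1.63),140,loc));c=np.int32(P.mean(0));x0,y0=max(0,c[0]-70),max(0,c[1]-55);print(c)
I=cv2.resize(f["img"][y0:y0+110,x0:x0+140],None,fx=5,fy=5,interpolation=cv2.INTER_CUBIC);I=np.clip(I*1.5,0,255).astype(np.uint8)
for z,col in((140,(0,255,0)),(149,(0,0,255))): cv2.polylines(I,[np.int32((wproj(s,f,rect((596,189.5,-1.63),z,loc))-[x0,y0]+.5)*5)],True,col,1)
cv2.imwrite("pics/w3c.png",I)
E
```

```text
140 [597.7 190.5] -94.8 2.9
140 [[326.0, -16.0], [308.0, -16.0], [309.0, -73.0], [326.0, -73.0]]
149 [605.1 184.8] -94.3 3.34
149 [[326.0, -20.0], [308.0, -20.0], [309.0, -79.0], [326.0, -79.0]]
135 [593.6 193.7] -95.1 2.67
135 [[326.0, -13.0], [309.0, -13.0], [309.0, -71.0], [326.0, -70.0]]
[317 -44]
```

View pics/w3c.png

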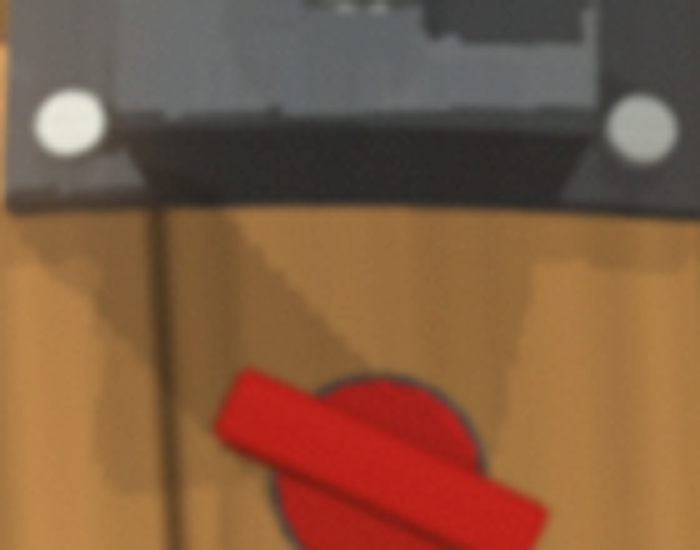

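The wrist crop missed the cap, showing only the holder's near side and a red lookalike. The scene fit at z=140 gives (597.7,190.5), which matches the bore axis. I'll pull the arm back to free the top view.

```bash
python3 -m inch '[[-0.02,-0.02,0,0,0,0,-1],[-0.025,-0.03,0,0,0,0,-1],[-0.025,-0.03,0,0,0,0,-1],[-0.025,-0.03,0,0,0,0,-1],[-0.025,-0.03,0,0,0,0,-1],[-0.025,-0.03,0,0,0,0,-1],[-0.02,-0.02,0,0,0,0,-1],[0,0,0,0,0,0,-1]]'
python3 - <<'E'
from rig import r,eyes
from h import *
import cv2
o=[]
for n in("top","scene"):
    g=eyes.grab_frame(n)["img"]
    o.append(cv2.resize(g[115:215,180:260] if n=="top" else g[160:285,375:475],(400,500),interpolation=cv2.INTER_CUBIC))
    k,(a,b),off=(5,(180,115),0) if n=="top" else (4,(375,160),0)
    I=np.clip(o[-1]*1.6,0,255).astype(np.uint8)
    for z,c in((140,(0,255,0)),(149,(0,0,255))):
        cv2.polylines(I,[np.int32((proj(n,rect((596.4,189.3,-1.63),z,BAR))-[a,b]+.5)*k)],True,c,1)
    o[-1]=I
cv2.imwrite("pics/end2.png",np.hstack(o))
E
```

```text
clock: 11.95
eef_pos: [385.0, -174.9, 259.4]
tcp_rot: [-3.141, 0.0, 1.517]
contact_force: [0.5, 1.1, 1.0]
opening: 1.001
grasp_force: 0.0
```

View pics/end2.png

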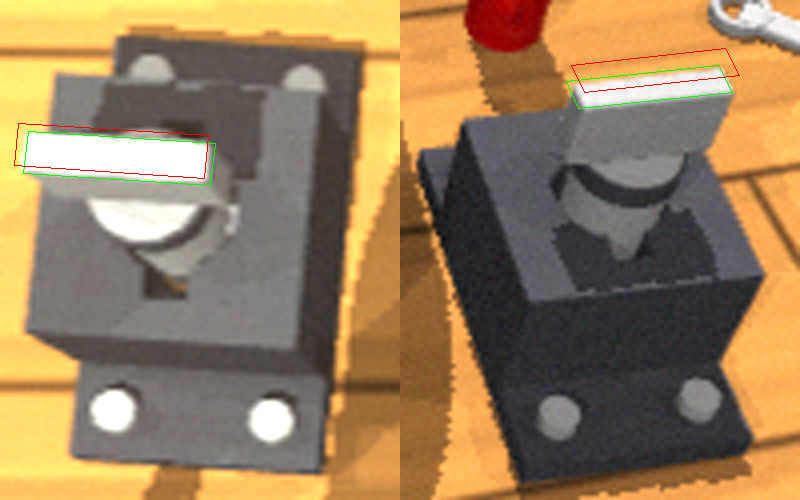

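Both views match the bar top at 140 mm (the green outline, not the red 149), with the bar across the flange and the slots empty. The cap is seated and the arm is clear, so I'll hand in.

```bash
python3 -c "
from rig import r;print(r.sign_off())"
```

```text
the job is handed in; nothing more can be done
None
```

The cap in the left holder is locked: pushed down 20 mm, turned 92° clockwise and released, with its bar across the flange and its top at 140 mm in both views; the other cap was left alone, and I handed the job in at about 12 s.

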